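# Hold the sprung clip open around the recipe card

### The arm

A 7-joint arm with a two-finger parallel gripper is mounted at the origin on a cart in front of the work surface, level with it; the furniture and walls round the work are solid. World frame = base frame: x ahead of the robot, y to its left, z up, the work surface at z = 0. Lengths are in m, angles in degrees, forces in N, time in s.
With the tool pointing down it reaches from about 0.425 to 0.925 m from the base axis. Payload 6.8 kg.
Tool frame: the origin (TCP) lies on the centre line of the jaws, within the pads' length; the fingertips stand 8 mm ahead of it and the grasp point (between the pads) lies 11 mm behind it; z points along the fingers, y is the line along which they close (so a half turn about z gives the same grasp; the last joint's range is limited). The gripper opens to 88 mm and grips with 3 to 60 N. Pads are 20 mm wide; open, the fingers measure 115 mm over their backs; the gripper's body (75 mm by 178 mm) begins 61 mm behind the grasp point.
Start: joints at [-69.677, 27.33, 1.283, 89.118, -0.659, 63.558, -4.761], TCP at [0.301, 0.604, 0.231] pointing down, gripper open.
Joint ranges: [-169.35, 169.35], [-19.33, 120.38], [-80.79, 83.38], [13.8, 139.57], [-78.32, 258.32], [9.67, 109.79], [-169.56, 169.56]. Speed limits (degrees/s): [136.94, 136.94, 180, 180, 180, 180, 180].

### API

Orientations are given as a 3x3 rotation matrix whose columns are the frame's x, y, z axes.
In Python, from workcell import ctrl, kinematics, eyes gives the robot as it stands. Calls block until the motion is done:
- ctrl.movep(position, orientation): joint-space move of the TCP to a pose.
- ctrl.line_to(position, max_speed=0.15, rotation=None): straight line of the TCP; rotation=None keeps the orientation; max_speed is the mean speed in m/s.
- ctrl.movej(angles): joint-space move.
- ctrl.open_gripper() and ctrl.clamp(f_grip=None): open the fingers fully, or close them until they stop; f_grip is the grip in N (None keeps the last).
- ctrl.wait(seconds).
- kinematics.solve_ik(position, orientation): joint angles nearest the present ones, or None.
- eyes.get_image(name): name is "scene" or "top" or "wrist"; returns (picture, depth): 384x512x3 uint8, red, green, blue; 384x512 float32, m along the optical axis (not along the pixel's ray), 0 where there is no reading.
- eyes.camera_params(name): a dict with "K" (3x3 intrinsics, pixels), "rvec" (rotation vector, rad) and "tvec" (3), from world to camera coordinates, as OpenCV has them. Camera axes: x right, y down, z forward; pixel columns grow to the right and rows downward; lengths in m; the calibration is good to about 2 mm. The wrist camera is an equidistant fisheye: a pixel r from the principal point sees the ray r / f radians off the axis. A picture is of the moment at which its call begins: read the wrist's pose just before it. camera_params takes no time and is no camera call; for the wrist camera it gives the pose at the moment of the call.
A pose or a line that the arm cannot do raises ctrl.MotionError and nothing moves.
- ctrl.job_done(): hands the job in; it is judged then, once.
Readings, each from a call of its own:
- ctrl.current_time_s(): time.
- ctrl.current_joint_pos(): joint angles.
- ctrl.current_joint_velocities(): joint speeds.
- ctrl.current_joint_efforts(): joint torques, N m.
- ctrl.current_tool_pos(): TCP position.
- ctrl.current_eef_rot(): TCP orientation.
- ctrl.current_contact_force(): force on the tool from outside, world axes, zero at the start.
- ctrl.current_moment(): the same for the moment, N m.
- ctrl.current_width(): finger opening in m.
- ctrl.current_grasp_force(): force on a finger pad.
Only numpy, scipy, OpenCV 4.12 (cv2) and the standard library are available. Lean on these libraries where they do the work, as an engineer would, in place of code of your own. Each camera call takes 0.05 s, during which the arm holds its last target. There are 200 camera calls.

### The job

A shopping list is about to be slipped in next to the green recipe card: take the orange spring clip off its steel tab by squeezing its two levers, and bring it, still squeezed open, down over the middle of the top edge of the green card so that the edge stands well inside the gaping jaws, at least a centimetre deep, without the clip touching the card. Finish while holding it there, upright, in line with the card and wide open: do not let the jaws close and do not let go. Do not shift or tip the green card or the yellow one.

Things in the scene. Friction and masses are not known exactly. Their poses are not given: they have to be found in the camera images.
- clip: Loose orange spring clip, about 70 g: jaws below a steel pivot, levers above; starts clamped upright on the rack's tab. Origin: midway between the closed jaw tips, at their lower end; z up to the levers, y along the hinge pin, x across the jaws (squeeze direction). Pivot at z = 44 mm, lever tops at 88 mm (93 when squeezed). Jaws 32 mm, levers 28 mm wide (y). Throat ends 6 mm below the pivot.
- clip_center (a point): Clip's centre, on the hinge pin, 44 mm above the jaw tips; axes as the clip's. Levers over their outer faces at the start: 54 mm at the tops, 28 mm near the pivot (leaning out 0.3 rad each); fully squeezed: parallel, 26 mm. Squeeze them 36 mm above the pivot: 6 N per finger starts them, 10 to 14 N reaches the firm stop; a grip of 20 to 30 N is safe.
- clip_front (a joint): Swing of the jaw on the clip's -x side, rad: 0 at the start, clamped on the tab (jaw tips 4 mm apart), grows to 0.30 when squeezed to the stop (tips about 30 mm apart, 15 mm each side of the middle). A spring closes it.
- clip_back (a joint): The same for the jaw on the clip's +x side; the two jaws are geared to swing equally.
- rack: Fixed clip rack: wooden foot 70 x 100 x 12 mm with an upright steel tab 4 mm thick (x), 90 mm wide (y), its top 48 mm above the worktop. Origin: centre of the underside, z up. The jaw tips rest on the foot; the clip sits within 20 mm of the middle of the tab. Once open it is lifted straight up, at least 50 mm, to clear the tab.
- green_card: Stiff white recipe card with a green band along the top and a green picture, 3 mm thick (x), 90 mm wide (y), standing upright in a green block 50 x 110 x 22 mm (loose, 0.7 kg). Origin: centre of the block's underside, z up; the card's top edge is at z = 127 mm.
- green_card_top (a point): Middle of the top edge of the green card. y runs along the edge, x is the card's normal, z up.
- yellow_card: The other card, not to be clipped: same size, with yellow band, picture and block. It may stand on either side of the green one.
- yellow_card_top (a point): Middle of the top edge of the yellow card; axes as for the green card.
Mind the look-alikes: they are no part of the job. What is shaped like the clip but purple is not meant. What is shaped like the green_card but black is not meant.

How it is judged:
By the outcome, as a careful person would: the job done as asked, in the order asked, and still so for the second after the job is handed in, while the arm keeps its last pose, push and grip.
It also fails if it takes over 35 s, if anything falls off the work surface, if the arm or the gripper's body presses on something with over 40 N, if the wrist force passes 120 N, or if a joint passes its speed limit or range.

## Working session

There is one attempt and no reset: what is moved stays moved. The work goes in short steps, each a Python script; the robot and the scene stay as the last script left them, time stands still between calls to the robot, and variables do not carry over. Pictures are saved under pics/ and viewed, at most 10 in all, crops included, and the job is handed in when it is done.

```bash
mkdir -p pics; ls; cat > h.py <<'E'
import numpy as np, cv2
from workcell import ctrl, kinematics, eyes
def cloud(name):
    p=eyes.camera_params(name); im,d=eyes.get_image(name)
    K=np.array(p["K"]);R=cv2.Rodrigues(np.array(p["rvec"],float))[0];t=np.array(p["tvec"],float).ravel()
    v,u=np.mgrid[:d.shape[0],:d.shape[1]]
    c=np.stack([(u-K[0,2])/K[0,0]*d,(v-K[1,2])/K[1,1]*d,d],-1)
    W=(c-t)@R; W[d==0]=np.nan
    return im,d,W
E
python3 - <<'E'
from h import *
out={}
for n in("scene","top"):
    im,d,W=cloud(n); np.savez(f"{n}.npz",im=im,W=W)
    cv2.imwrite(f"pics/{n}.png",cv2.resize(im[:,:,::-1],(768,576)))
print(ctrl.current_time_s())
E
```

```text
pics
0.1
```

View pics/scene.png

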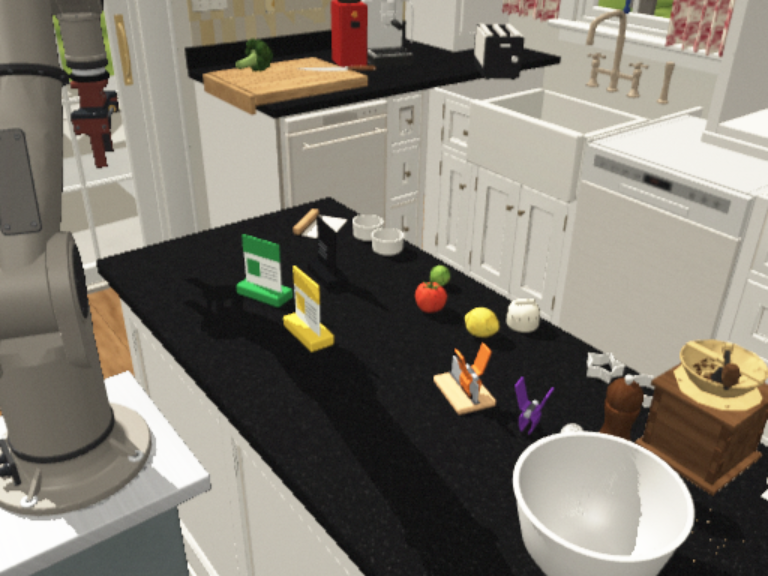

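View pics/top.png

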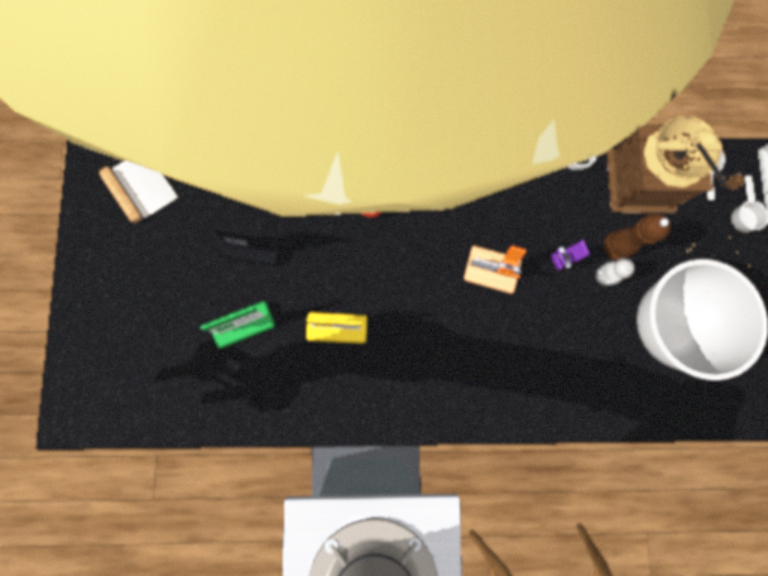

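The top picture shows the orange clip on the rack at (510,262), with its purple look-alike at (568,255). The green card is at (238,325), yellow at (337,327) and the black look-alike at (262,245). In the scene picture the orange clip is at (470,370) and the green card at (263,270). Colour settles which is meant, so I'll measure and confirm in a crop.

```bash
python3 - <<'E'
import numpy as np, cv2
s=np.load("scene.npz"); t=np.load("top.npz")
a=cv2.resize(s["im"][215:290,275:375,::-1],(400,300),interpolation=cv2.INTER_CUBIC)
b=cv2.resize(s["im"][145:240,145:245,::-1],(400,300),interpolation=cv2.INTER_CUBIC)
c=cv2.resize(t["im"][155:200,300:360,::-1],(400,300),interpolation=cv2.INTER_CUBIC)
d=cv2.resize(t["im"][190:240,130:200,::-1],(400,300),interpolation=cv2.INTER_CUBIC)
cv2.imwrite("pics/crop.png",np.vstack([np.hstack([a,b]),np.hstack([c,d])]))
rng={"orange":((3,150,120),(14,255,255)),"green":((55,120,50),(80,255,255)),"yellow":((22,150,100),(32,255,255)),"wood":((12,60,130),(22,150,255)),"purple":((125,100,50),(150,255,255))}
for n,z in(("scene",s),("top",t)):
    hsv=cv2.cvtColor(z["im"],cv2.COLOR_RGB2HSV); W=z["W"]
    for k,(lo,hi) in rng.items():
        m=(cv2.inRange(hsv,np.array(lo),np.array(hi))>0)&(W[...,2]>0.003)&(W[...,2]<0.2)&(W[...,0]>.3)&(W[...,0]<1)&(abs(W[...,1])<.6)
        nl,l,st,ce=cv2.connectedComponentsWithStats(m.astype(np.uint8))
        for i in range(1,nl):
            if st[i,4]<25: continue
            P=W[l==i]
            print(n,k,ce[i].round(),st[i,4],"min",np.percentile(P,2,0).round(3),"max",np.percentile(P,98,0).round(3))
            for zl,zh in((.008,.016),(.016,.026),(.075,.09),(.09,.105),(.105,.135)):
                Q=P[(P[:,2]>zl)&(P[:,2]<zh)]
                if len(Q)>8:
                    r=cv2.minAreaRect(Q[:,:2].astype(np.float32)*1000)
                    print("    ",zl,zh,len(Q),np.round(r[0],1),np.round(r[1],1),round(r[2],1),"mean",Q.mean(0).round(4))
E
```

```text
scene orange [286. 198.] 297 min [ 0.675 -0.026  0.013] max [0.724 0.021 0.053]
     0.008 0.016 13 [691.8 -12.8] [ 9.3 38.4] 49.9 mean [ 0.6907 -0.0117  0.0126]
     0.016 0.026 45 [693.  -11.1] [20.8 56.3] 50.7 mean [ 0.6932 -0.0137  0.0211]
scene orange [321. 239.] 131 min [ 0.576 -0.273  0.057] max [ 0.594 -0.244  0.098]
     0.075 0.09 47 [ 587.2 -260.1] [28.3  7.5] 74.4 mean [ 0.5869 -0.261   0.0825]
     0.09 0.105 30 [ 590.9 -260.1] [29.4  8.3] 87.4 mean [ 0.5905 -0.2619  0.0944]
scene orange [309. 250.] 111 min [ 0.543 -0.267  0.022] max [ 0.563 -0.237  0.099]
     0.075 0.09 12 [ 547.7 -252.5] [18.4  5.7] 78.4 mean [ 0.547  -0.2578  0.0831]
     0.09 0.105 12 [ 545.3 -246.3] [28.1  3.9] 72.9 mean [ 0.5451 -0.2489  0.0963]
scene orange [442. 254.] 26 min [ 0.7   -0.513  0.123] max [ 0.723 -0.495  0.127]
     0.105 0.135 26 [ 713.9 -504.1] [27.7 15.7] 13.1 mean [ 0.7112 -0.5036  0.1247]
scene green [174. 165.] 280 min [0.449 0.204 0.092] max [0.484 0.286 0.128]
     0.09 0.105 102 [464.6 245.4] [10.3 91.4] 22.0 mean [0.4658 0.2434 0.0981]
     0.105 0.135 177 [465.6 246.6] [1
[... 4108 characters left out ...]
] [48.8  7.6] 1.3 mean [ 0.7471 -0.4949  0.01  ]
top wood [424. 139.] 48 min [ 0.698 -0.587  0.004] max [ 0.706 -0.512  0.012]
     0.008 0.016 30 [ 702.6 -550.1] [ 7.4 77.1] 1.7 mean [ 0.702  -0.5398  0.0096]
top wood [327. 180.] 343 min [ 0.531 -0.28   0.006] max [ 0.615 -0.186  0.038]
     0.008 0.016 296 [ 574.8 -237.9] [98.9 69.6] 74.0 mean [ 0.5734 -0.2333  0.0113]
top purple [384. 168.] 135 min [ 0.585 -0.396  0.046] max [ 0.611 -0.374  0.088]
     0.075 0.09 41 [ 599.2 -390.7] [27.3  8.7] 19.3 mean [ 0.5986 -0.3901  0.0825]
top purple [372. 173.] 78 min [ 0.571 -0.372  0.005] max [ 0.601 -0.343  0.091]
     0.075 0.09 19 [ 581.  -346.4] [23.1  3.6] 17.6 mean [ 0.5816 -0.3463  0.0842]
```

View pics/crop.png

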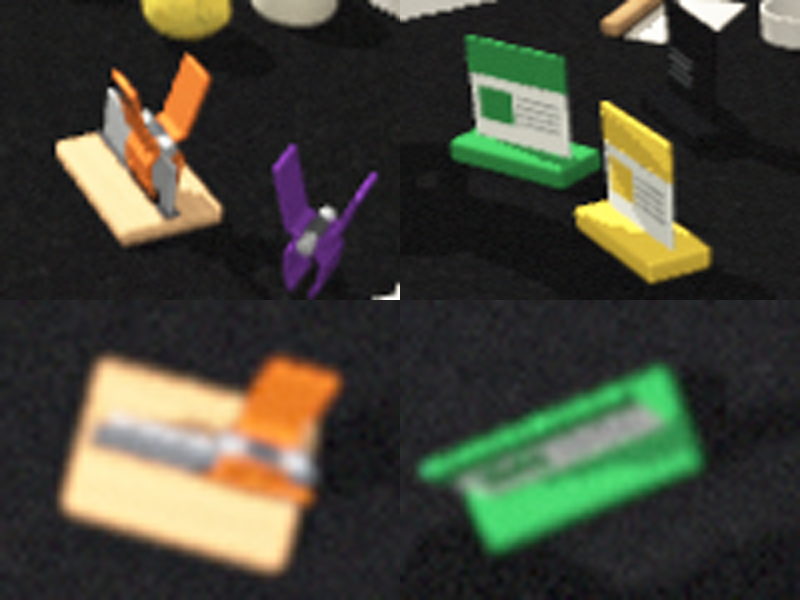

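The crop confirms it: the orange clip is clamped on the tab near one end of the rack and the purple one stands free. The green card stands in the green block. Clip centre is about (0.569,-0.256) with its x axis at -16°; the lever, foot and tab measurements agree. Green card top is about (0.466,0.2435), normal at 22°, with its top edge at z≈0.127. Next I'll move over the clip.

```bash
cat >> h.py <<'E'
def Rz(a):
    y=np.array([np.cos(np.radians(a)),np.sin(np.radians(a)),0]); z=np.array([0,0,-1.]); return np.stack([np.cross(y,z),y,z],1)
CL=np.array([.5693,-.2558]); CA=-16.; GR=np.array([.466,.2437]); GA=22.
E
python3 - <<'E'
from h import *
W=np.load("top.npz")["W"]; print("lamp z range",np.nanmin(W[40:120,150:250,2]))
for k in(0,180):
    for nm,p,a in(("clip",[*CL,.2],CA),("green",[*GR,.2],GA)):
        q=kinematics.solve_ik(p,Rz(a+k)); print(k,nm,None if q is None else np.round(q,1))
print(ctrl.current_eef_rot())
q=[kinematics.solve_ik([*CL,.2],Rz(CA+k)) for k in(0,180)]
q0=ctrl.current_joint_pos(); c=[1e9 if x is None else abs(x[6]) for x in q]; k=180*int(np.argmin(c)); print("k",k)
ctrl.movep([*CL,.2],Rz(CA+k)); print(ctrl.current_time_s(),ctrl.current_tool_pos())
im,d=eyes.get_image("wrist"); cv2.imwrite("pics/w1.png",im[:,:,::-1])
E
```

```text
lamp z range 0.8809579037718712
0 clip [-21.2  36.1  58.9 100.8 -34.4  63.2  33.2]
0 green [-48.5  15.5  16.8 112.3  -5.5  53.1  -6.9]
180 clip [ -26.5   45.4   72.9  101.1  -46.4   70.1 -136.5]
180 green [-19.6  16.4 -17.5 110.4   6.   54.2 161.9]
[[-8.94830138e-01  4.46406411e-01 -5.84056577e-04]
 [ 4.46406778e-01  8.94828999e-01 -1.43245054e-03]
 [-1.16824342e-04 -1.54252673e-03 -9.99998803e-01]]
k 0
3.25 [ 0.5698174  -0.25486605  0.19984615]
```

View pics/w1.png

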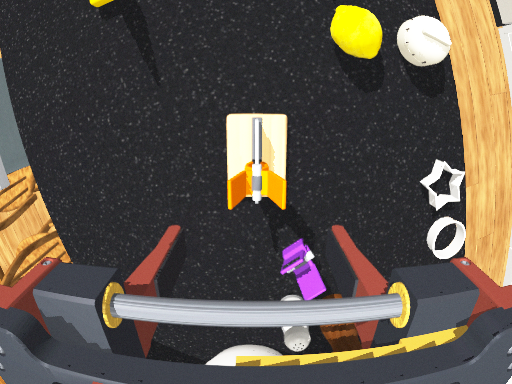

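The wrist view shows the clip centred at column 257, between the fingers (columns 180 and 333), and aligned with them. I'll descend and squeeze.

```bash
python3 - <<'E'
from h import *
ctrl.line_to([*CL,.081],max_speed=.12); print(ctrl.current_tool_pos(),ctrl.current_contact_force())
ctrl.clamp(f_grip=25); ctrl.wait(.3)
print("w",ctrl.current_width(),ctrl.current_grasp_force(),ctrl.current_contact_force())
if ctrl.current_width()<.032:
    ctrl.line_to([*CL,.2],max_speed=.08); print(ctrl.current_width(),ctrl.current_contact_force(),ctrl.current_moment())
print(ctrl.current_time_s(),ctrl.current_tool_pos())
im,d,W=cloud("scene"); np.savez("s2.npz",im=im,W=W)
w,_=eyes.get_image("wrist")
cv2.imwrite("pics/g2.png",np.hstack([cv2.resize(im[150:290,250:400,::-1],(400,373),interpolation=cv2.INTER_CUBIC),cv2.resize(w[100:380,106:406,::-1],(400,373))]))
E
```

```text
[ 0.56976069 -0.25620519  0.08176531] [ 0.12519531 -0.47501675  0.05719637]
w 0.025396087512735956 24.974458515644073 [ 3.25962577 -0.88780907  9.82937146]
0.0252818445823956 [-0.21958792 -0.37237943 -0.39704789] [-0.01710442  0.02107547  0.00078999]
7.375 [ 0.5690576  -0.25562958  0.19949067]
```

View pics/g2.png

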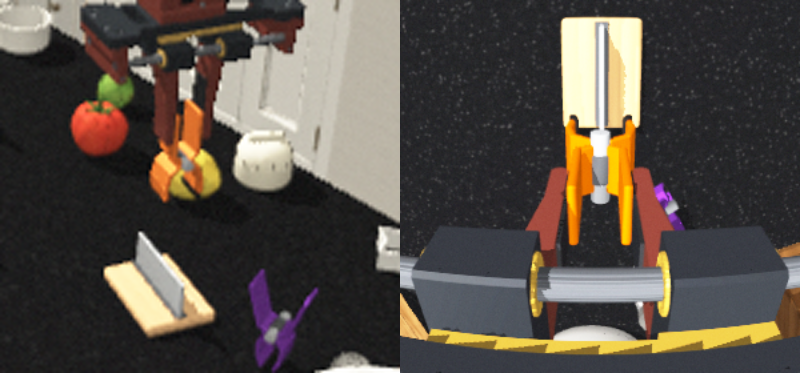

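The clip came off the tab fully squeezed: width is 25.3 mm and the jaws gape. I'll check its height and tilt in the hand from the depth image, then carry it above the green card.

```bash
cat >> h.py <<'E'
def clipcheck(im,W,R,p):
    "orange points in tool frame shifted so that z up from grasp point"
    hsv=cv2.cvtColor(im,cv2.COLOR_RGB2HSV)
    m=(cv2.inRange(hsv,np.array((3,150,100)),np.array((14,255,255)))>0)&(np.linalg.norm(W-p,axis=-1)<.12)
    Q=(W[m]-p)@R; Q[:,2]=-Q[:,2]-.0+0
    print(len(Q),"min",np.percentile(Q,1,0).round(4),"max",np.percentile(Q,99,0).round(4))
    for lo in np.arange(-.09,.04,.015):
        S=Q[(Q[:,2]>=lo)&(Q[:,2]<lo+.015)]
        if len(S)>5: print(round(lo,3),len(S),"x",np.percentile(S[:,0],[3,97]).round(4),"y",np.percentile(S[:,1],[3,97]).round(4))
E
python3 - <<'E'
from h import *
s=np.load("s2.npz"); R=ctrl.current_eef_rot()
clipcheck(s["im"],s["W"],np.array(R),np.array(ctrl.current_tool_pos()))
ctrl.line_to([*CL,.29],max_speed=.15)
ctrl.movep([*GR,.27],Rz(GA)); ctrl.wait(.2)
p=np.array(ctrl.current_tool_pos()); R=np.array(ctrl.current_eef_rot())
print(ctrl.current_time_s(),p,np.degrees(np.arctan2(R[1,1],R[0,1])),ctrl.current_width())
for n in("scene","top"):
    im,d,W=cloud(n); clipcheck(im,W,R,p); np.savez(n+"3.npz",im=im,W=W)
    if n=="scene": sc=im
w,d=eyes.get_image("wrist"); c=eyes.camera_params("wrist"); np.savez("w3.npz",im=w,d=d,**c)
cv2.imwrite("pics/g3.png",np.hstack([cv2.resize(sc[80:230,110:260,::-1],(400,400),interpolation=cv2.INTER_CUBIC),cv2.resize(w[84:384,106:406,::-1],(400,400))]))
E
```

```text
343 min [-0.0234 -0.0818 -0.0655] max [0.0173 0.0718 0.0797]
-0.075 30 x [-0.013   0.0155] y [-0.0195  0.015 ]
-0.06 70 x [-0.0132  0.0161] y [-0.0204  0.0159]
-0.045 40 x [-0.0142  0.0151] y [-0.0191  0.0132]
-0.03 47 x [-0.0117  0.0156] y [-0.0143  0.0105]
-0.015 58 x [-0.0119  0.013 ] y [-0.0215  0.0115]
0.0 55 x [-0.0129  0.0148] y [-0.017   0.0117]
0.015 18 x [-0.013   0.0097] y [-0.0191  0.0134]
10.275 [0.46645892 0.24292503 0.27009151] 21.906129144063666 0.02522536241065257
298 min [-0.0132 -0.0209 -0.066 ] max [0.0146 0.0197 0.0187]
-0.075 27 x [-0.0095  0.0124] y [-0.0188  0.0179]
-0.06 72 x [-0.0124  0.0124] y [-0.021   0.0196]
-0.045 52 x [-0.013   0.0149] y [-0.0184  0.0121]
-0.03 50 x [-0.011  0.011] y [-0.015   0.0123]
-0.015 44 x [-0.0126  0.0056] y [-0.0143  0.0142]
0.0 37 x [-0.0123  0.0063] y [-0.0141  0.0159]
0.015 16 x [-0.0114  0.0067] y [-0.0145  0.0154]
26 min [-0.0343 -0.0391 -0.0638] max [-0.0038  0.0155  0.0836]
-0.06 12 x [-0.0139 -0.004 ] y [-0.0197  0.0155]
-0.045 10 x [-0.0141 -0.0075] y [-0.0175  0.0141]
```

View pics/g3.png

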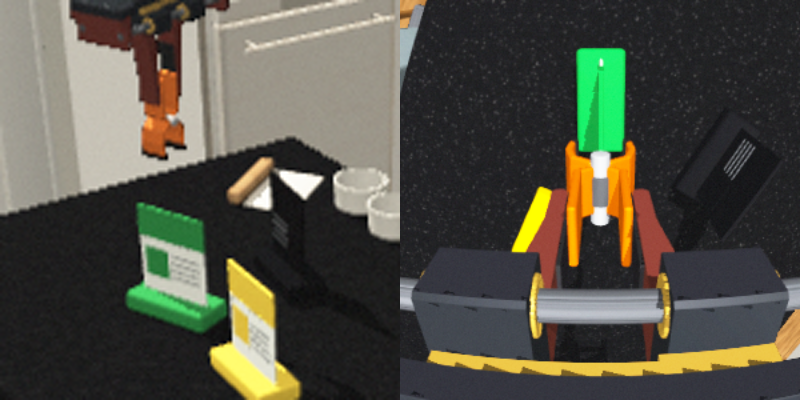

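The clip hangs upright and centred in the hand: x ±13 mm, jaw tips 67 mm below the TCP. In the wrist view the pin (column 600) lines up with the card edge and block (577–624, middle 600). I'll lower it slowly until the edge is about 17 mm inside.

```bash
python3 - <<'E'
from h import *
ctrl.line_to([*GR,.205],max_speed=.06); print(ctrl.current_contact_force())
ctrl.line_to([*GR,.177],max_speed=.03,rotation=Rz(GA)); ctrl.wait(.3)
p=np.array(ctrl.current_tool_pos()); R=np.array(ctrl.current_eef_rot())
print(ctrl.current_time_s(),p,R[:,2],ctrl.current_width(),ctrl.current_grasp_force(),ctrl.current_contact_force())
im,d,W=cloud("scene"); clipcheck(im,W,R,p)
hsv=cv2.cvtColor(im,cv2.COLOR_RGB2HSV)
m=(cv2.inRange(hsv,np.array((55,120,50)),np.array((80,255,255)))>0)&(W[...,0]<.6)&(W[...,2]<.2)
for lo,hi in((.09,.105),(.105,.135),(.016,.026)):
    Q=W[m&(W[...,2]>lo)&(W[...,2]<hi)]; r=cv2.minAreaRect(Q[:,:2].astype(np.float32)*1000); print(len(Q),r,Q[:,2].max())
w,_=eyes.get_image("wrist")
cv2.imwrite("pics/g4.png",np.hstack([cv2.resize(im[120:220,130:230,::-1],(400,400),interpolation=cv2.INTER_CUBIC),cv2.resize(w[84:384,106:406,::-1],(400,400))]))
E
```

```text
[-0.84004545 -0.03473539 -0.65427734]
13.0417 [0.46604171 0.24373491 0.17707963] [ 1.16737613e-04  1.32030859e-04 -9.99999984e-01] 0.025408963663063826 24.94791716337204 [ 0.0902519   0.38645724 -0.20273697]
266 min [-0.0145 -0.0209 -0.0669] max [0.0153 0.0185 0.0195]
-0.075 18 x [-0.0088  0.0149] y [-0.0199 -0.0123]
-0.06 53 x [-0.012   0.0136] y [-0.0218  0.0188]
-0.045 57 x [-0.0144  0.016 ] y [-0.0193  0.0134]
-0.03 45 x [-0.0119  0.0139] y [-0.0157  0.0127]
-0.015 40 x [-0.0124  0.0077] y [-0.0164  0.0151]
0.0 36 x [-0.0124  0.0068] y [-0.012   0.0149]
0.015 17 x [-0.0113  0.0083] y [-0.0154  0.0158]
74 ((464.0411376953125, 243.31846618652344), (11.538651466369629, 93.54097747802734), 24.61954689025879) 0.1049976924274439
99 ((466.1126403808594, 244.02310180664062), (10.469029426574707, 93.55359649658203), 20.635787963867188) 0.12858941082653075
196 ((464.05377197265625, 243.8712615966797), (50.73041915893555, 109.85247039794922), 22.820913314819336) 0.025330820369748524
```

View pics/g4.png

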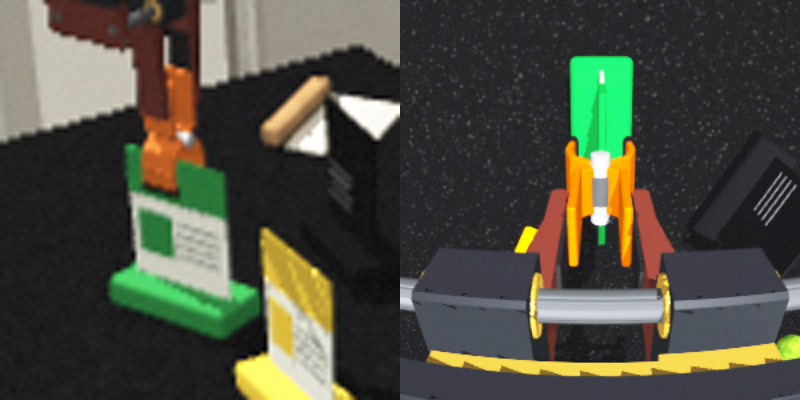

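The clip straddles the middle of the green card's top edge, with the edge about 17 mm inside the jaws. In the wrist view the card runs straight under the pin at column ~600. There is no contact force, the card hasn't moved, and the clip is fully squeezed.

```bash
python3 -c "
from workcell import ctrl
print(ctrl.job_done())"
```

```text
the job is handed in; nothing more can be done
None
```

I handed the job in at about 13 s, with the orange clip held squeezed fully open over the middle of the green card's top edge: about 17 mm deep, upright, in line, with no contact force measured and the green card not moved.

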